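Return mixed-up steel coupons to the trays of their own stock

TASK

After the microscope the three steel coupons were put back in the wrong sample trays: each belongs in the tray that holds a length of the same stock (round tube, flat bar or channel). Put them right, each standing on end, as it does now, in the middle of its tray's square compartment; the spare tray is free for parking one on the way. Set the coupons down gently, never drop them, and leave the mouse, the bottle and the jar where they are.

Things in the scene. Friction and masses are not known exactly. Their poses are not given: they have to be found in the camera images.
- coupon_tube: Coupon cut from round tube: a ring 54 mm outside, 42 mm bore, 220 g (may vary by 30%), 32 mm tall, standing on end, loose bright steel; origin at the centre of its underside, z up through the cut face.
- coupon_flat: Coupon cut from flat bar: a solid 40 mm (its x) by 20 mm (its y) block, 200 g (may vary by 30%), 32 mm tall, standing on end, loose bright steel; origin at the centre of its underside, z up through the cut face. Grip it across the 20 mm.
- coupon_channel: Coupon cut from channel: a U seen from above, 42 mm (its x) by 56 mm (its y), all walls 6 mm, flanges at +y and -y, back at -x, open to +x, 190 g (may vary by 30%), 32 mm tall, standing on end, loose bright steel; origin at the centre of its underside, z up through the cut face (centre of the 42 x 56 outline). Grip it across the outsides of the two flanges, 56 mm.
- tray_tube: White tray, fixed, 166 (x) by 100 mm (y), walls 4 mm thick, 12 mm high. Origin on the bench under the middle of its square compartment (92 x 92 mm inside, black liner 5 mm above the bench); z up. Stock compartment (62 x 92 mm) on the +x side, middle at x = +81 mm: holds 88 mm of round tube (54 mm outside), fixed, lying along y; its top is 59 mm above the bench.
- tray_flat: White tray, fixed, 166 (x) by 100 mm (y), walls 4 mm thick, 12 mm high. Origin on the bench under the middle of its square compartment (92 x 92 mm inside, black liner 5 mm above the bench); z up. Stock compartment (62 x 92 mm) on the +x side, middle at x = +81 mm: holds 88 mm of flat bar (40 x 20 mm), fixed, lying flat along y; its top is 25 mm above the bench.
- tray_channel: White tray, fixed, 166 (x) by 100 mm (y), walls 4 mm thick, 12 mm high. Origin on the bench under the middle of its square compartment (92 x 92 mm inside, black liner 5 mm above the bench); z up. Stock compartment (62 x 92 mm) on the +x side, middle at x = +81 mm: holds 88 mm of channel (56 wide, 42 mm high), fixed, lying along y, open side up; its top is 47 mm above the bench.
- tray_spare: White tray, fixed, 166 (x) by 100 mm (y), walls 4 mm thick, 12 mm high. Origin on the bench under the middle of its square compartment (92 x 92 mm inside, black liner 5 mm above the bench); z up. Stock compartment (62 x 92 mm) on the +x side, middle at x = +81 mm: empty, as is the square one (the spare tray).
- mouse: Bystander: black computer mouse, 108 x 60 x 34 mm, loose on a 2 mm black pad near the robot; origin at the centre of its underside.
- bottle: Bystander: amber bottle, 56 mm across, 115 mm tall, loose, beyond the trays; origin at the centre of its underside.
- jar: Bystander: grey jar with a white cap, 60 mm across, 55 mm tall, loose, on the near side of the trays; origin at the centre of its underside.
Things that resemble listed ones, but are neither listed nor needed, are in the scene too. What is shaped like the tray_flat but purple is not meant.

How it is judged:
By the outcome, as a careful person would: the job done as asked, in the order asked, and still so for the second after the job is handed in, with the robot touching nothing.
It also fails if it takes over 120 s, if anything falls off the work surface, if the arm or the gripper's body presses on something with over 40 N, if the wrist force passes 120 N, or if a joint passes its speed limit or range.

ROBOT

A 6-joint arm with a two-finger parallel gripper is mounted at the origin on the work surface. World frame = base frame: x ahead of the robot, y to its left, z up, the work surface at z = 0. Lengths are in m, angles in rad, forces in N, time in s.
With the tool pointing down it reaches from about 0.325 to 0.925 m from the base axis. Payload 3.1 kg.
Tool frame: the origin (TCP) lies midway between the tips of the shut fingers; the grasp point (between the pads) lies 19 mm behind it; z points along the fingers, y is the line along which they close (so a half turn about z gives the same grasp; the last joint's range is limited). The gripper opens to 85 mm and grips with 20 to 120 N. Pads are 22 mm wide; open, the fingers measure 114 mm over their backs; the gripper's body (76 mm by 85 mm) begins 54 mm behind the grasp point. The pads swing forward as they close: fully open they stand 13 mm farther back than shut.
Start: joints at [-1.357, 0.217, 1.613, -0, 1.311, -0.112], TCP at [0.2, -0.592, 0.231] pointing down, gripper open.
Joint ranges: [-2.75, 2.75], [-0.78, 2.1], [0.31, 2.55], [-1.13, 4.27], [0.13, 2.63], [-2.58, 2.58]. Speed limits (rad/s): [2.79, 2.79, 3.14, 3.14, 3.14, 3.14].

INTERFACE

Orientations are given as a 3x3 rotation matrix whose columns are the frame's x, y, z axes.
In Python, from station import readout, eyes, manip, finder gives the robot as it stands.
- The arm moves only by the tool arm_command, never from a script. Its argument "commands" is a list of rows, each a list of 3 entries, a list of its own where there are three numbers: the shift along the world's x, y, z as a fraction of full scale, then the turn, a rotation vector about the world's x, y, z as a fraction of full scale, then the opening, from -1 (shut) to 1 (fully open). In form: [[[x, y, z], [wx, wy, wz], jaw], ...]. A call has 1 to 10 rows; each row shifts and turns the commanded pose from where the row before left it; what a row does not reach is not made up. Full scale, the value 1, is 0.5 m for a shift and 60 degrees for a turn. A row lasts 1/12 s, in which the tool goes at most 41.7 mm and 7.16 degrees, less where a joint would pass 70% of its speed; a pose out of reach is approached as far as the arm can. A call with a number of a shift or a turn outside -1 to 1 is refused whole. A call with a gripper value outside its range is refused whole. The fingers move at their own pace and stop on an object; "newtons" is the grip in N (left out, the last holds). Time passes only in rows, so rows that do not move let the fingers close. It gives the time, the measured TCP pose, the force, the opening and the grip force at its end, in the units of the state.
- readout.get_state(): the state, without advancing time (a new reading comes with each control period).
- eyes.capture(name): name is "scene" or "top" or "wrist"; returns a dict with "frame" (384x512x3 uint8, red, green, blue), "fx", "fy", "cx", "cy" (pixels), "rvec" (rotation vector, rad) and "tvec" (3), from world to camera coordinates, as OpenCV has them. Camera axes: x right, y down, z forward; pixel columns grow to the right and rows downward; lengths in m; the calibration is good to about 2 mm. A picture is of the moment at which its call begins. There is no depth.
- manip.job_done(): hands the job in; it is judged then, once.
Trained networks look in a picture, given as the dict that the camera call returned (one of the last four; its "shot" number tells which), for a name from the list of things; names that differ only in an ending like _2 or _b are one class to them, and where a whole thing is asked for, a point or a joint stands for the part that bears it (a point fixed in the world has none). Each returns a list of dicts, best first, with "p" (0 to 1); they miss things now and then, are a little off and sometimes report something else, mostly with a low value. They report only what shows in the picture. A call takes as long as a camera call. They do not tell look-alikes from the thing itself.
- finder.find_in(picture, query): "position" ([x, y, z] in m, in world coordinates, good to about 4 mm: the middle of the surface that is visible of it).
The state is a dict: "clock": time; "joints": joint angles; "qd": joint speeds; "tau": joint torques, N m; "tool_pos": TCP position; "ee_rot": TCP orientation; "force": force on the tool from outside, world axes, zero at the start; "wrist_torque": the same for the moment, N m; "opening": finger opening in m; "grasp_force": force on a finger pad.
Only numpy, scipy, OpenCV 4.12 (cv2) and the standard library are available. Lean on these libraries where they do the work, as an engineer would, in place of code of your own. Each camera call takes 0.05 s, during which the arm holds its last target. There are 200 camera calls.

## Working session

There is one attempt and no reset: what is moved stays moved. The work goes in short steps, Python scripts to look and compute and a tool call to move; the robot and the scene stay as the last step left them, time stands still between calls to the robot, and variables do not carry over. Pictures are saved under pics/ and viewed, at most 14 in all, crops included, and the job is handed in when it is done.

Besides the shell and the picture viewer there is one more tool, called by a JSON object that holds its "fn" and its "kwargs". arm_command: Moves the arm, as the interface text tells. Shift numbers are shares of 0.5 m and turn numbers shares of 60 degrees, none past 1 either way. Its arguments: {"type":"object","properties":{"commands":{"type":"array"},"newtons":{"type":"number"}},"required":["commands"]}

```bash
ls; mkdir -p pics; cat > h.py <<'E'
import numpy as np, cv2
from station import readout, eyes, manip, finder
def P(c):
    R=cv2.Rodrigues(np.array(c["rvec"],float))[0]; K=np.array([[c["fx"],0,c["cx"]],[0,c["fy"],c["cy"]],[0,0,1]]); return K,R,np.array(c["tvec"],float).ravel()
def ray(c,u,v,z):
    K,R,t=P(c); d=R.T@np.linalg.solve(K,[u,v,1]); o=-R.T@t; return o+d*(z-o[2])/d[2]
def proj(c,X):
    K,R,t=P(c); q=K@(R@np.array(X,float)+t); return q[:2]/q[2]
def save(c,n,s=1,box=None):
    f=c["frame"][:,:,::-1]
    if box: f=f[box[1]:box[3],box[0]:box[2]]
    cv2.imwrite("pics/"+n,cv2.resize(f,None,fx=s,fy=s,interpolation=cv2.INTER_CUBIC))
E
python3 - <<'E'
from h import *
names="coupon_tube coupon_flat coupon_channel tray_tube tray_flat tray_channel tray_spare mouse bottle jar".split()
for cam in ["top","scene"]:
    c=eyes.capture(cam); save(c,cam+"0.png",1.5)
    print(cam,"campos",(-P(c)[1].T@P(c)[2]).round(3))
    for n in names:
        print(n,[(round(d["p"],2),np.round(d["position"],3).tolist(),proj(c,d["position"]).round().tolist()) for d in finder.find_in(c,n)[:4]])
print(readout.get_state())
E
```

```text
pics
top campos [ 0.365 -0.013  1.122]
coupon_tube [(0.62, [0.501, -0.395, 0.035], [383.0, 198.0])]
coupon_flat [(0.56, [0.599, -0.136, 0.041], [298.0, 166.0])]
coupon_channel [(0.5, [0.453, 0.413, 0.032], [120.0, 212.0])]
tray_tube [(0.93, [0.504, 0.409, 0.007], [125.0, 197.0])]
tray_flat [(0.94, [0.539, -0.396, 0.008], [380.0, 187.0]), (0.83, [0.773, -0.325, 0.007], [355.0, 115.0]), (0.58, [0.269, -0.42, 0.006], [392.0, 274.0])]
tray_channel [(0.97, [0.65, -0.127, 0.006], [294.0, 152.0])]
tray_spare [(0.65, [0.636, 0.17, 0.007], [201.0, 156.0])]
mouse [(0.58, [0.399, -0.012, 0.037], [258.0, 231.0])]
bottle [(0.57, [0.764, 0.025, 0.078], [246.0, 110.0])]
jar [(0.75, [0.597, -0.138, 0.039], [299.0, 166.0]), (0.54, [0.4, -0.196, 0.055], [320.0, 231.0])]
scene campos [1.51  0.516 0.726]
coupon_tube [(0.54, [0.51, -0.386, 0.025], [145.0, 171.0])]
coupon_flat []
coupon_channel [(0.57, [0.443, 0.418, 0.03], [389.0, 222.0])]
tray_tube [(0.95, [0.556, 0.417, 0.028], [380.0, 244.0])]
tray_flat [(0.79, [0.565, -0.388, 0.008], [135.0, 182.0]), (0.69, [0.78, -0.324, 0.008], [104.0, 220.0]), (0.
[... 473 characters left out ...]
    1.31128738e+00, -1.12194562e-01]), 'qd': array([ 0.00077699, -0.0003363 , -0.00109051, -0.0002919 , -0.00073218,
        0.00139628]), 'tau': array([-6.36925215e-04, -3.96896803e+01, -3.04261851e+01, -3.86162301e-04,
        8.56831757e-04,  1.96386880e-07]), 'tool_pos': array([ 0.20002407, -0.59214395,  0.23130232]), 'ee_rot': array([[ 9.47414050e-01,  3.20010341e-01, -1.97087840e-05],
       [ 3.20010341e-01, -9.47414050e-01, -1.32769638e-05],
       [-2.29211446e-05,  6.27176733e-06, -1.00000000e+00]]), 'force': array([ 0.90012299, -0.2508047 ,  0.27624406]), 'wrist_torque': array([ 1.51409024e-02,  2.50451264e-02, -5.34861943e-05]), 'grasp_force': 0.0, 'opening': 0.08555978541942744}
```

View pics/top0.png

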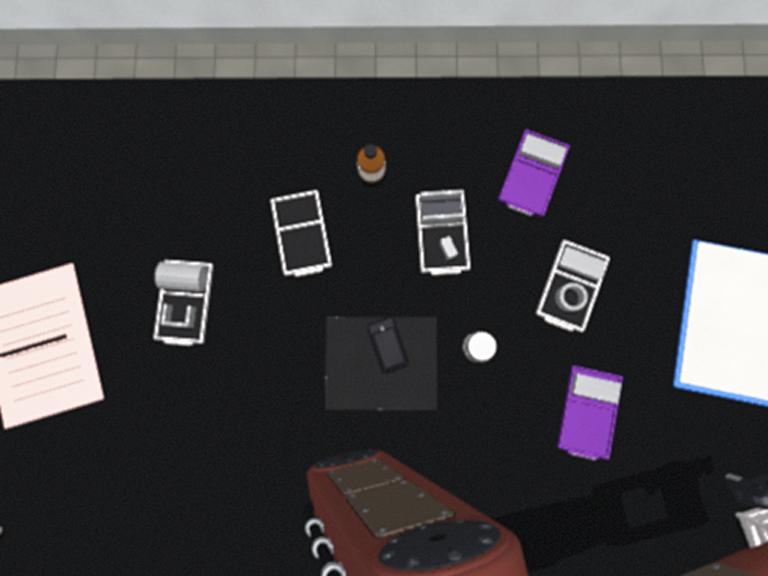

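View pics/scene0.png

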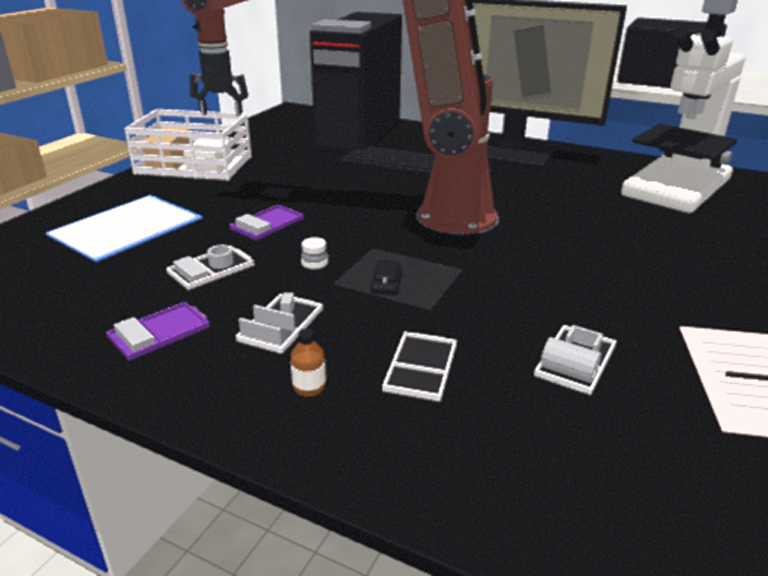

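The top picture shows the trays at (573,285), with flat stock and the ring in it, (443,232), with channel and the flat coupon in it, (183,300), with tube and the U in it, and an empty spare at (300,232). The purple flat-bar look-alikes are at (535,172) and (590,412). The white one at (573,285) is tray_flat, and I'll confirm that in a wrist close-up.

```bash
python3 - <<'E'
from h import *
c=eyes.capture("wrist"); s=readout.get_state(); K,R,t=P(c); T=s["ee_rot"]
print("cam in tool",(T.T@(-R.T@t-s["tool_pos"])).round(4)); print((T.T@R.T).round(3),c["fx"],c["cx"],c["cy"])
E
```

```text
cam in tool [ 6.700e-02  1.000e-04 -1.438e-01]
[[ 0.001 -0.965 -0.263]
 [ 1.     0.001 -0.001]
 [ 0.001 -0.263  0.965]] 278.05928333692003 252.92849142755622 192.81272816540854
```

{"fn": "arm_command", "kwargs": {"commands": [[[0.067,0.047,-0.006],[0,0,-0.072],1],[[0.067,0.047,-0.006],[0,0,-0.072],1],[[0.067,0.047,-0.006],[0,0,-0.072],1],[[0.067,0.047,-0.006],[0,0,-0.072],1],[[0.067,0.047,-0.006],[0,0,-0.072],1],[[0.067,0.047,-0.006],[0,0,-0.072],1],[[0.067,0.047,-0.006],[0,0,-0.072],1],[[0.067,0.047,-0.006],[0,0,-0.072],1],[[0.067,0.047,-0.006],[0,0,-0.072],1],[[0,0,0],[0,0,0],0.7]]}}

```text
clock: 1.98
tool_pos: [0.5068, -0.3753, 0.2037]
ee_rot: [[0.94, -0.342, 0.003], [-0.342, -0.94, 0.003], [0.002, -0.004, -1.0]]
force: [-1.0, -0.5, -0.7]
opening: 0.0754
grasp_force: 0.0
```

```bash
python3 - <<'E'
from h import *
import pickle
c=eyes.capture("wrist"); save(c,"w1.png",1.5); pickle.dump(c,open("w1.pkl","wb"))
s=readout.get_state(); print(s["tool_pos"],np.degrees(np.arctan2(s["ee_rot"][1,0],s["ee_rot"][0,0])),s["opening"])
for n in ["coupon_tube","tray_flat"]:
    print(n,[(round(d["p"],2),np.round(d["position"],4).tolist(),proj(c,d["position"]).round().tolist()) for d in finder.find_in(c,n)[:3]])
E
```

```text
[ 0.50421368 -0.37767221  0.20381584] -19.87334899823157 0.07248526415255416
coupon_tube [(0.79, [0.4946, -0.3906, 0.0411], [270.0, 184.0])]
tray_flat [(0.78, [0.3235, -0.3984, 0.0096], [314.0, 290.0]), (0.73, [0.5419, -0.4042, 0.0122], [267.0, 138.0]), (0.59, [0.7099, -0.3016, 0.0077], [127.0, 23.0])]
```

View pics/w1.png

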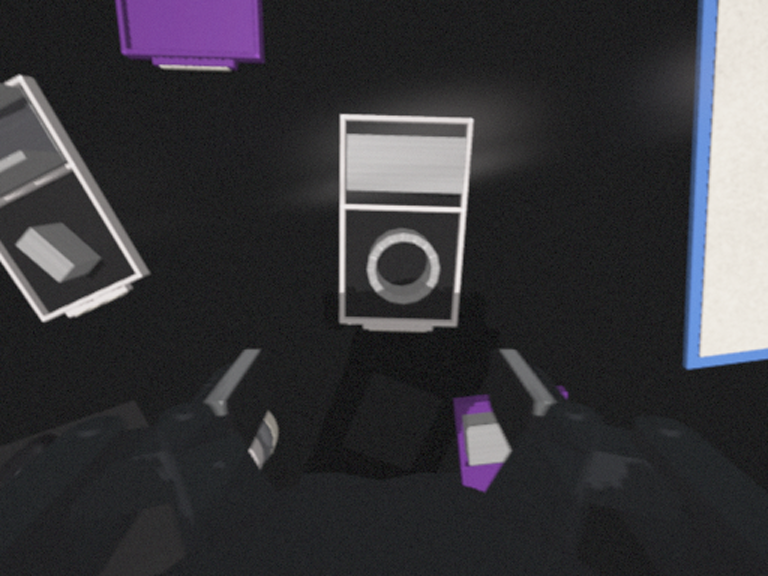

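The enlarged wrist view confirms it. The white tray at (405,220) has flat bar at (405,163) and the ring at (403,265), so it is tray_flat. The trays at (190,30) and (480,430) are purple and not meant. Next I'll take a second, lower view.

{"fn": "arm_command", "kwargs": {"commands": [[[-0.004,-0.008,-0.06],[0,0,0],0.7],[[-0.004,-0.008,-0.06],[0,0,0],0.7],[[0,-0.008,-0.06],[0,0,0],0.7],[[0,0,0],[0,0,0],0.7],[[0,0,0],[0,0,0],0.7]]}}

```text
clock: 2.55
tool_pos: [0.4948, -0.3926, 0.1123]
ee_rot: [[0.938, -0.348, -0.004], [-0.348, -0.938, 0.004], [-0.005, -0.002, -1.0]]
force: [1.0, -0.5, 1.0]
opening: 0.0724
grasp_force: 0.0
```

```bash
cat > fit.py <<'E'
from h import *
import pickle
from scipy.optimize import minimize
def grid(a,b,n): return np.linspace(a,b,n)
def seg(p,q,n=40): return np.linspace(p,q,n)
def tray_pts(e):  # wall centre lines shifted outwards by e (e=0: bright)
    L=[]
    for y in(-48-e,48+e): L.append(seg((-44,y),(110,y),60))
    for x in(-48-e,114+e): L.append(seg((x,-44),(x,44)))
    return np.vstack(L)/1e3
def poly_off(poly,e,n=30):
    poly=np.array(poly,float); out=[]; k=len(poly)
    for i in range(k):
        a,b=poly[i],poly[(i+1)%k]; d=(b-a)/np.linalg.norm(b-a); nrm=np.array([d[1],-d[0]])
        out.append(np.linspace(a+d*3,b-d*3,n)+nrm*e)
    return np.vstack(out)/1e3
def circ(r): a=np.linspace(0,2*np.pi,80,endpoint=False); return np.c_[np.cos(a),np.sin(a)]*r/1e3
U=[(-21,-28),(21,-28),(21,-22),(-15,-22),(-15,22),(21,22),(21,28),(-21,28)]
F=[(-20,-10),(20,-10),(20,10),(-20,10)]
M={"tray":(tray_pts(0),tray_pts(4.5)),
   "tube":(circ(24),np.vstack([circ(29.5),circ(18.5)])),
   "flat":(poly_off(F,-2.5),poly_off(F,2.5)),
   "channel":(poly_off(U,-2.5),poly_off(U,2.5))}
def smp(c,g,X):
    K,R,t=P(c); uv=cv2.projectPoints(X,R,t,K,None)[0].reshape(-1,1,2).astype(np.float32)
    return cv2.remap(g,uv,None,cv2.INTER_LINEAR,borderMode=cv2.BORDER_REPLICATE).ravel()
def fit(cs,kind,x0,z0,freez=True):
    A,B=M[kind]; gs=[cv2.GaussianBlur(cv2.cvtColor(c["frame"],cv2.COLOR_RGB2GRAY),(3,3),0).astype(np.float32) for c in cs]
    def cost(p):
        x,y,a=p[:3]; z=p[3] if freez else z0; r=np.array([[np.cos(a),-np.sin(a)],[np.sin(a),np.cos(a)]]); s=0
        f=lambda Q:np.c_[Q@r.T+[x,y],np.full(len(Q),z)]
        for c,g in zip(cs,gs):
            s-=np.minimum(smp(c,g,f(A)),190).mean()-smp(c,g,f(B)).mean()
        return s/len(cs)
    best=None
    for da in(-.12,0,.12):
      for dx in(-.006,.006):
        p0=np.array([x0[0]+dx,x0[1],x0[2]+da]+([z0] if freez else [])); 
        S=np.vstack([p0]+[p0+d for d in np.diag([.008,.008,.1]+([.01] if freez else []))])
        q=minimize(cost,p0,method="Nelder-Mead",options=dict(initial_simplex=S,xatol=1e-4,fatol=.01,maxiter=600))
        if best is None or q.fun<best.fun: best=q
    return best.x.round(4),round(best.fun,1)
E
python3 - <<'E'
from fit import *
s=readout.get_state(); print(s["tool_pos"],s["opening"])
c1=pickle.load(open("w1.pkl","rb")); c2=eyes.capture("wrist"); save(c2,"w2.png",1.5); pickle.dump(c2,open("w2.pkl","wb"))
for cs in([c1],[c2],[c1,c2]):
    print("tube",fit(cs,"tube",(.497,-.393,0),.037,len(cs)>1), "tray",fit(cs,"tray",(.497,-.393,-.35),.012,len(cs)>1))
print([(d["p"],d["position"]) for d in finder.find_in(c2,"coupon_tube")[:1]])
E
```

```text
[ 0.49481625 -0.39258925  0.11226168] 0.07244981173974618
tube (array([ 0.5002, -0.3907,  0.1634]), np.float64(-97.7)) tray (array([ 0.4963, -0.3882, -0.375 ]), np.float64(-115.6))
tube (array([ 0.5013, -0.3904, -0.0637]), np.float64(-87.3)) tray (array([ 0.497 , -0.3879, -0.3767]), np.float64(-119.2))
tube (array([ 0.5018, -0.391 ,  0.1266,  0.0425]), np.float64(-93.2)) tray (array([ 0.4957, -0.3874, -0.3769,  0.0188]), np.float64(-123.9))
[(0.6, [0.4957, -0.3874, 0.0372])]
```

View pics/w2.png

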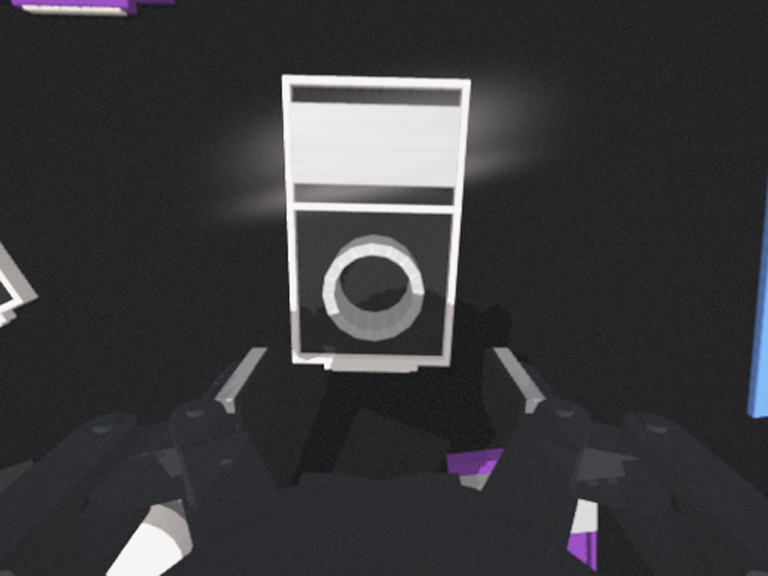

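The lower view has the ring's top centred at (373,285), inside the white flat-bar tray, midway between the fingers. Going down on it.

{"fn": "arm_command", "kwargs": {"commands": [[[0.005,0.002,-0.05],[0,0,-0.02],0.7],[[0.005,0.002,-0.05],[0,0,0],0.7],[[0,0,-0.05],[0,0,0],0.7],[[0,0,-0.03],[0,0,0],0.7],[[0,0,-0.018],[0,0,0],0.7],[[0,0,0],[0,0,0],0.7],[[0,0,0],[0,0,0],0.7]], "newtons": 40}}

```text
clock: 3.23
tool_pos: [0.5032, -0.3914, 0.0165]
ee_rot: [[0.931, -0.365, 0.001], [-0.365, -0.931, -0.001], [0.002, 0.001, -1.0]]
force: [0.1, -0.4, 0.2]
opening: 0.0726
grasp_force: 0.0
```

{"fn": "arm_command", "kwargs": {"commands": [[[0,0,0],[0,0,0],-0.2],[[0,0,0],[0,0,0],-0.2],[[0,0,0],[0,0,0],-0.2],[[0,0,0],[0,0,0],-0.2],[[0,0,0],[0,0,0],-0.2],[[0,0,0],[0,0,0],-0.2],[[0,0,0],[0,0,0],-0.2]]}}

```text
clock: 3.82
tool_pos: [0.5042, -0.3921, 0.018]
ee_rot: [[0.931, -0.365, 0.003], [-0.365, -0.931, -0.003], [0.004, 0.002, -1.0]]
force: [-0.6, 0.3, 5.8]
opening: 0.0531
grasp_force: 42.8
```

{"fn": "arm_command", "kwargs": {"commands": [[[0,0,0],[0,0,0],0.6],[[0,0,0],[0,0,0],0.6],[[0,0,0],[0,0,0],0.6],[[-0.003,0.001,-0.01],[0,0,0],0.6],[[0,0,-0.008],[0,0,0],0.6],[[0,0,0],[0,0,0],0.6],[[0,0,0],[0,0,0],0.6]]}}

```text
clock: 4.4
tool_pos: [0.5004, -0.3895, 0.0052]
ee_rot: [[0.931, -0.365, -0.001], [-0.365, -0.931, 0.001], [-0.002, -0.001, -1.0]]
force: [-0.0, -0.5, 0.8]
opening: 0.0682
grasp_force: 0.0
```

{"fn": "arm_command", "kwargs": {"commands": [[[0,0,0],[0,0,0],-0.2],[[0,0,0],[0,0,0],-0.2],[[0,0,0],[0,0,0],-0.2],[[0,0,0],[0,0,0],-0.2],[[0,0,0],[0,0,0],-0.2],[[0,0,0],[0,0,0],-0.2],[[0,0,0],[0,0,0],-0.2]]}}

```text
clock: 4.98
tool_pos: [0.5012, -0.3903, 0.0064]
ee_rot: [[0.931, -0.365, 0.0], [-0.365, -0.931, -0.0], [0.0, 0.0, -1.0]]
force: [1.0, -1.7, -0.8]
opening: 0.0538
grasp_force: 42.5
```

```bash
python3 - <<'E'
from fit import *
c=eyes.capture("top")
for n,x in dict(spare=(.604,.163,.2),tube=(.475,.407,-.08),channel=(.61,-.13,.03),flat=(.4966,-.388,-.376)).items(): print(n,fit([c],"tray",x,.012,False))
print("flatc",fit([c],"flat",(.595,-.137,.3),.037,False),"chan",fit([c],"channel",(.453,.413,.0),.037,False))
E
```

```text
spare (array([0.6113, 0.1666, 0.2036]), np.float64(-52.1))
tube (array([ 0.4891,  0.4161, -0.0926]), np.float64(-37.5))
channel (array([ 0.6017, -0.1314,  0.0705]), np.float64(-52.4))
flat (array([ 0.5003, -0.3851, -0.3727]), np.float64(-38.2))
flatc (array([ 0.6045, -0.1391,  0.4205]), np.float64(-75.4)) chan (array([ 0.4616,  0.4201, -0.0881]), np.float64(-63.5))
```

{"fn": "arm_command", "kwargs": {"commands": [[[0,0,0.04],[0,0,0],-0.2],[[0,0,0.06],[0,0,0],-0.2],[[0,0,0.06],[0,0,0],-0.2],[[0,0,0.06],[0,0,0],-0.2],[[0,0,0.06],[0,0,0],-0.2],[[0,0,0],[0,0,0],-0.2]]}}

```text
clock: 5.53
tool_pos: [0.5045, -0.3932, 0.154]
ee_rot: [[0.931, -0.365, 0.009], [-0.365, -0.931, -0.009], [0.012, 0.005, -1.0]]
force: [1.4, -0.4, -1.0]
opening: 0.0534
grasp_force: 43.1
```

{"fn": "arm_command", "kwargs": {"commands": [[[0.003,0.077,0],[0,0,0.0395],-0.2],[[0.003,0.077,0],[0,0,0.0395],-0.2],[[0.003,0.077,0],[0,0,0.0395],-0.2],[[0.003,0.077,0],[0,0,0.0395],-0.2],[[0.003,0.077,0],[0,0,0.0395],-0.2],[[0.003,0.077,0],[0,0,0.0395],-0.2],[[0.003,0.077,0],[0,0,0.0395],-0.2]]}}

```text
clock: 6.12
tool_pos: [0.5101, -0.1184, 0.1447]
ee_rot: [[0.997, -0.083, -0.002], [-0.083, -0.997, 0.001], [-0.003, -0.001, -1.0]]
force: [0.3, 0.1, -2.7]
opening: 0.0537
grasp_force: 43.2
```

{"fn": "arm_command", "kwargs": {"commands": [[[0.003,0.077,0],[0,0,0.0395],-0.2],[[0.003,0.077,0],[0,0,0.0395],-0.2],[[0.003,0.077,0],[0,0,0.0395],-0.2],[[0.003,0.077,0],[0,0,0.0395],-0.2],[[0.003,0.077,0],[0,0,0.0395],-0.2],[[0.003,0.077,0],[0,0,0.0395],-0.2],[[0.003,0.077,0],[0,0,0.0395],-0.2],[[0,0,0],[0,0,0],-0.2],[[0,0,0],[0,0,0],-0.2],[[0,0,0],[0,0,0],-0.2]]}}

```text
clock: 6.95
tool_pos: [0.5209, 0.1488, 0.1449]
ee_rot: [[0.979, 0.205, -0.003], [0.205, -0.979, -0.001], [-0.003, 0.0, -1.0]]
force: [-0.8, -1.0, -1.8]
opening: 0.0534
grasp_force: 43.4
```

```bash
python3 - <<'E'
from fit import *
s=readout.get_state(); print(s["tool_pos"],np.degrees(np.arctan2(s["ee_rot"][1,0],s["ee_rot"][0,0])),s["opening"],s["grasp_force"])
c=eyes.capture("wrist"); save(c,"w3.png",1.5); print(fit([c],"tray",(.611,.167,.2036),.012,False))
E
```

```text
[0.52090782 0.14875367 0.14492281] 11.818976521416738 0.053428394346192995 43.40462727472186
(array([0.6022, 0.1641, 0.2032]), np.float64(-86.0))
```

View pics/w3.png

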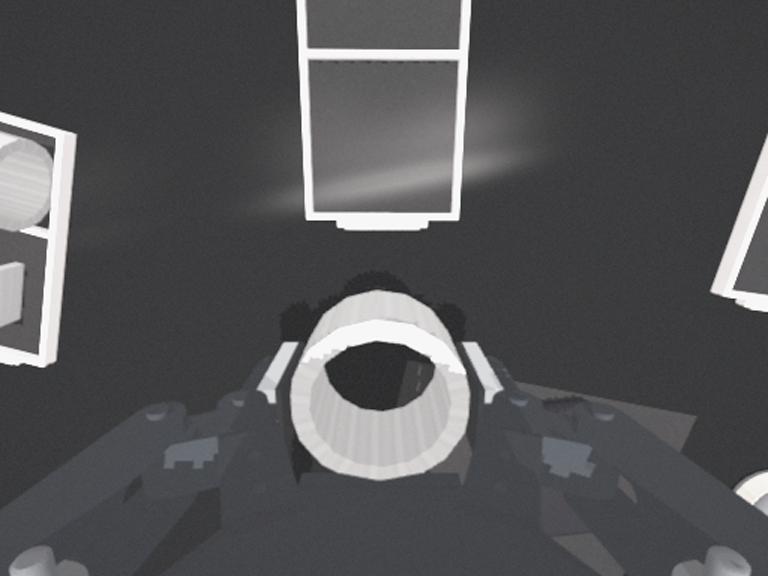

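```bash
python3 - <<'E'
from fit import *
import fit as F
c=eyes.capture("wrist")
# only the square compartment's walls + divider
def pts(e):
    L=[seg((-44,y),(40,y),60) for y in(-48-e,48+e)]+[seg((x,-44),(x,44)) for x in(-48-e,48+e)]
    return np.vstack(L)/1e3
F.M["sq"]=(pts(0),np.vstack([pts(4.5),pts(-4.5)]))
a=ray(c,385/1.5,55/1.5,.012);b=ray(c,383.5/1.5,214/1.5,.012)
print(a,b,(a+b)/2,fit([c],"sq",(.606,.164,.2),.012,False))
E
cat >> fit.py <<'E'
def pts(e):
    L=[seg((-44,y),(40,y),60) for y in(-48-e,48+e)]+[seg((x,-44),(x,44)) for x in(-48-e,48+e)]
    return np.vstack(L)/1e3
M["sq"]=(pts(0),np.vstack([pts(4.5),pts(-4.5)]))
E
```

```text
[0.65499468 0.17262191 0.012     ] [0.56316503 0.15413135 0.012     ] [0.60907985 0.16337663 0.012     ] (array([0.608 , 0.1654, 0.2022]), np.float64(-76.8))
```

{"fn": "arm_command", "kwargs": {"commands": [[[0.06,0.011,-0.02],[0,0,0],-0.2],[[0.06,0.01,-0.04],[0,0,0],-0.2],[[0.052,0.01,-0.05],[0,0,0],-0.2],[[0,0,-0.05],[0,0,0],-0.2],[[0,0,-0.05],[0,0,0],-0.2],[[0,0,-0.03],[0,0,0],-0.2],[[0,0,-0.02],[0,0,0],-0.2],[[0,0,-0.01],[0,0,0],-0.2],[[0,0,-0.006],[0,0,0],-0.2],[[0,0,0],[0,0,0],-0.2]]}}

```text
clock: 7.88
tool_pos: [0.6086, 0.1642, 0.0089]
ee_rot: [[0.979, 0.203, 0.001], [0.203, -0.979, 0.0], [0.001, 0.0, -1.0]]
force: [-0.9, 0.2, -1.6]
opening: 0.0534
grasp_force: 43.4
```

{"fn": "arm_command", "kwargs": {"commands": [[[0,0,0],[0,0,0],-0.2],[[0,0,0],[0,0,0],-0.2],[[0,0,0],[0,0,0],-0.2]]}}

```text
clock: 8.13
tool_pos: [0.6092, 0.1646, 0.0098]
ee_rot: [[0.979, 0.204, 0.003], [0.204, -0.979, 0.0], [0.003, 0.0, -1.0]]
force: [0.3, -0.2, -1.4]
opening: 0.0536
grasp_force: 43.4
```

{"fn": "arm_command", "kwargs": {"commands": [[[0,0,-0.002],[0,0,0],-0.2],[[0,0,-0.001],[0,0,0],-0.2],[[0,0,-0.001],[0,0,0],-0.2],[[0,0,0],[0,0,0],-0.2],[[0,0,0],[0,0,0],-0.2]]}}

```text
clock: 8.55
tool_pos: [0.6082, 0.1645, 0.0064]
ee_rot: [[0.979, 0.204, 0.0], [0.204, -0.979, 0.0], [0.0, -0.0, -1.0]]
force: [0.7, -0.1, -2.1]
opening: 0.0534
grasp_force: 43.5
```

{"fn": "arm_command", "kwargs": {"commands": [[[0,0,-0.001],[0,0,0],-0.2],[[0,0,-0.001],[0,0,0],-0.2],[[0,0,0],[0,0,0],-0.2],[[0,0,0],[0,0,0],-0.2]]}}

```text
clock: 8.88
tool_pos: [0.6082, 0.1645, 0.0064]
ee_rot: [[0.979, 0.204, -0.0], [0.204, -0.979, -0.0], [-0.0, 0.0, -1.0]]
force: [-4.0, 0.7, 5.0]
opening: 0.0533
grasp_force: 44.1
```

{"fn": "arm_command", "kwargs": {"commands": [[[0,0,0],[0,0,0],0.4],[[0,0,0],[0,0,0],0.6],[[0,0,0],[0,0,0],0.6],[[0,0,0],[0,0,0],0.6],[[0,0,0.03],[0,0,0],0.6],[[0,0,0.06],[0,0,0],0.6],[[0,0,0.06],[0,0,0],0.6],[[0,0,0.06],[0,0,0],0.6],[[-0.005,-0.077,0.03],[0,0,0.026],0.6],[[-0.005,-0.077,0.03],[0,0,0.026],0.6]]}}

```text
clock: 9.72
tool_pos: [0.6047, 0.0883, 0.1443]
ee_rot: [[0.965, 0.262, 0.006], [0.262, -0.965, 0.0], [0.005, 0.001, -1.0]]
force: [0.4, -0.6, -0.2]
opening: 0.0681
grasp_force: 0.0
```

{"fn": "arm_command", "kwargs": {"commands": [[[-0.005,-0.077,0],[0,0,0.026],0.3],[[-0.005,-0.077,0],[0,0,0.026],0.3],[[-0.005,-0.077,0],[0,0,0.026],0.3],[[-0.005,-0.077,0],[0,0,0.026],0.3],[[-0.005,-0.077,0],[0,0,0.026],0.3],[[0,-0.077,0],[0,0,0.026],0.3],[[0,0,0],[0,0,0],0.3],[[0,0,0],[0,0,0],0.3],[[0,0,0],[0,0,0],0.3]]}}

```text
clock: 10.47
tool_pos: [0.5906, -0.1435, 0.141]
ee_rot: [[0.912, 0.41, 0.001], [0.41, -0.912, 0.0], [0.001, -0.0, -1.0]]
force: [-0.3, 0.2, -0.6]
opening: 0.0555
grasp_force: 0.0
```

```bash
python3 - <<'E'
from fit import *
s=readout.get_state(); print(s["tool_pos"],np.degrees(np.arctan2(s["ee_rot"][1,0],s["ee_rot"][0,0])),s["opening"],s["grasp_force"])
c=eyes.capture("wrist"); save(c,"w4.png",1.5); pickle.dump(c,open("w4.pkl","wb"))
print(fit([c],"sq",(.598,-.134,.07),.012,False),fit([c],"tray",(.598,-.134,.07),.012,False),fit([c],"flat",(.601,-.142,.42),.037,False))
print([(d["p"],d["position"]) for d in finder.find_in(c,"coupon_flat")[:1]])
E
```

```text
[ 0.59060801 -0.14354051  0.14099643] 24.181519842182787 0.055533722134547686 0.0
(array([ 0.61  , -0.1315,  0.0664]), np.float64(-87.6)) (array([ 0.6114, -0.1318,  0.0653]), np.float64(-91.7)) (array([ 0.6046, -0.1387,  0.3799]), np.float64(-94.9))
[(0.68, [0.6036, -0.1385, 0.0389])]
```

View pics/w4.png

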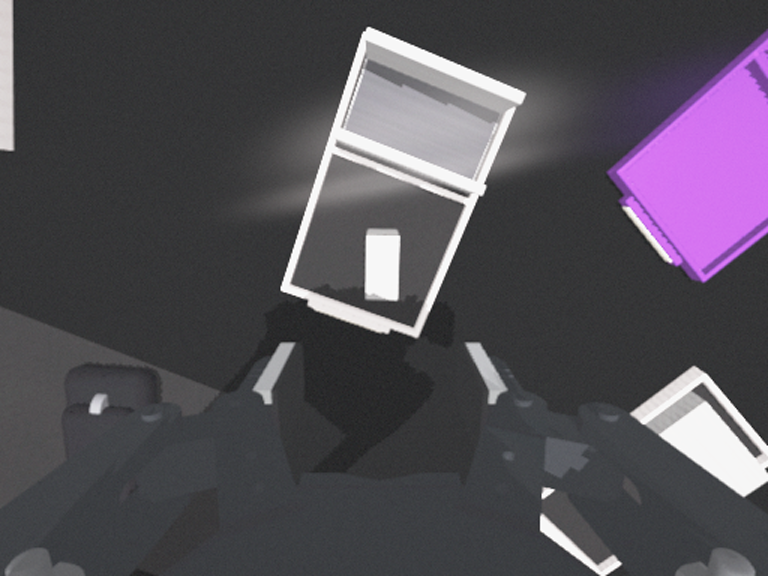

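The block at (383,268) is the flat coupon, its long side in line with the tool's x axis. It sits in the white tray with channel stock at (430,110), so this is tray_channel.

{"fn": "arm_command", "kwargs": {"commands": [[[0.014,0.005,-0.05],[0,0,-0.02],-0.1],[[0.014,0.005,-0.06],[0,0,0],-0.1],[[0,0,-0.05],[0,0,0],-0.1],[[0,0,-0.04],[0,0,0],-0.1],[[0,0,-0.04],[0,0,0],-0.1],[[0,0,-0.026],[0,0,0],-0.1],[[0,0,0],[0,0,0],-0.1],[[0,0,0],[0,0,0],-0.1]]}}

```text
clock: 11.23
tool_pos: [0.6047, -0.1375, 0.0072]
ee_rot: [[0.92, 0.393, -0.001], [0.393, -0.92, 0.0], [-0.0, -0.0, -1.0]]
force: [0.0, 0.0, -0.7]
opening: 0.0385
grasp_force: 0.0
```

{"fn": "arm_command", "kwargs": {"commands": [[[0,0,0],[0,0,0],-0.9],[[0,0,0],[0,0,0],-0.9],[[0,0,0],[0,0,0],-0.9],[[0,0,0],[0,0,0],-0.9],[[0,0,0],[0,0,0],-0.9],[[0,0,0],[0,0,0],-0.9],[[0,0,0],[0,0,0],-0.9]]}}

```text
clock: 11.82
tool_pos: [0.6054, -0.1387, 0.0083]
ee_rot: [[0.92, 0.391, 0.002], [0.391, -0.92, -0.0], [0.001, 0.001, -1.0]]
force: [0.0, 2.0, 5.2]
opening: 0.0198
grasp_force: 40.3
```

{"fn": "arm_command", "kwargs": {"commands": [[[0,0,0.04],[0,0,0],-0.9],[[0,0,0.06],[0,0,0],-0.9],[[0,0,0.06],[0,0,0],-0.9],[[0,0,0.06],[0,0,0],-0.9],[[0,0,0.04],[0,0,0],-0.9]]}}

```text
clock: 12.23
tool_pos: [0.6049, -0.1392, 0.1394]
ee_rot: [[0.92, 0.391, 0.001], [0.391, -0.92, -0.001], [0.001, 0.002, -1.0]]
force: [1.2, -0.7, -0.7]
opening: 0.0194
grasp_force: 39.4
```

{"fn": "arm_command", "kwargs": {"commands": [[[-0.027,-0.0624,0],[0,0,-0.0927],-0.9],[[-0.027,-0.0624,0],[0,0,-0.0927],-0.9],[[-0.027,-0.0624,0],[0,0,-0.0927],-0.9],[[-0.027,-0.0624,0],[0,0,-0.0927],-0.9],[[-0.027,-0.0624,0],[0,0,-0.0927],-0.9],[[-0.027,-0.0624,0],[0,0,-0.0927],-0.9],[[-0.027,-0.0624,0],[0,0,-0.0927],-0.9],[[-0.027,-0.0624,0],[0,0,-0.0927],-0.9],[[0,0,0],[0,0,0],-0.9],[[0,0,0],[0,0,0],-0.9]]}}

```text
clock: 13.07
tool_pos: [0.4947, -0.3896, 0.1361]
ee_rot: [[0.93, -0.369, -0.002], [-0.369, -0.93, 0.001], [-0.002, -0.001, -1.0]]
force: [-0.4, 0.2, -2.1]
opening: 0.0195
grasp_force: 39.6
```

```bash
python3 - <<'E'
from fit import *
s=readout.get_state(); print(s["tool_pos"],np.degrees(np.arctan2(s["ee_rot"][1,0],s["ee_rot"][0,0])),s["opening"],s["grasp_force"])
c=eyes.capture("wrist"); save(c,"w5.png",1.5)
print(fit([c],"tray",(.4966,-.388,-.376),.012,False),fit([c],"flat",tuple(s["tool_pos"][:2])+(-.37,),s["tool_pos"][2]+.03,False))
E
```

```text
[ 0.49470185 -0.38963011  0.1360546 ] -21.631743443025922 0.019465202631185542 39.61332678794861
(array([ 0.4972, -0.3875, -0.3758]), np.float64(-114.7)) (array([ 0.4921, -0.3881, -0.2656]), np.float64(-65.1))
```

View pics/w5.png

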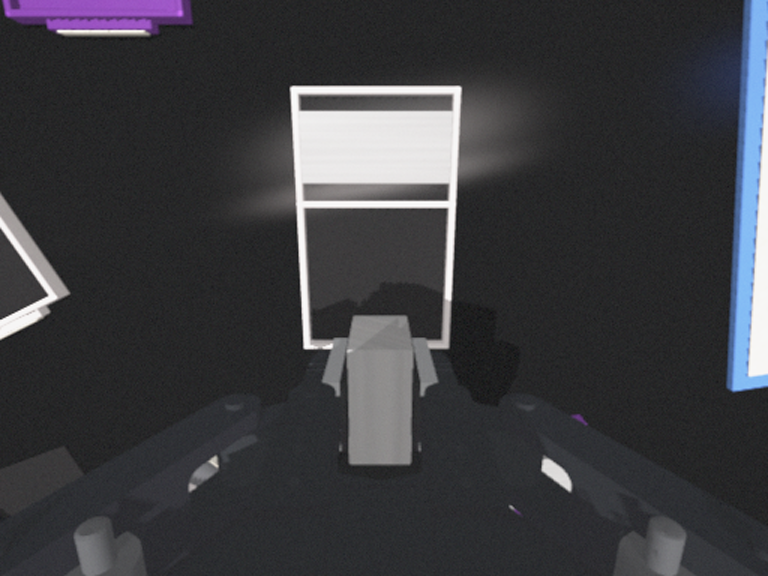

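The flat coupon is held upright and square at (380,390). The empty compartment of the flat-bar tray at (377,270) is straight ahead.

{"fn": "arm_command", "kwargs": {"commands": [[[0.002,0.001,-0.05],[0,0,0],-0.9],[[0,0,-0.06],[0,0,0],-0.9],[[0,0,-0.06],[0,0,0],-0.9],[[0,0,-0.04],[0,0,0],-0.9],[[0,0,-0.03],[0,0,0],-0.9],[[0,0,-0.012],[0,0,0],-0.9],[[0,0,-0.004],[0,0,0],-0.9],[[0,0,0],[0,0,0],-0.9],[[0,0,0],[0,0,0],-0.9]]}}

```text
clock: 13.87
tool_pos: [0.4986, -0.3881, 0.0103]
ee_rot: [[0.931, -0.365, 0.002], [-0.365, -0.931, -0.002], [0.002, 0.001, -1.0]]
force: [-0.6, -0.1, -1.6]
opening: 0.0195
grasp_force: 39.7
```

{"fn": "arm_command", "kwargs": {"commands": [[[0,0,-0.002],[0,0,0],-0.9],[[0,0,-0.002],[0,0,0],-0.9],[[0,0,0],[0,0,0],-0.9],[[0,0,0],[0,0,0],-0.9]]}}

```text
clock: 14.2
tool_pos: [0.4984, -0.3884, 0.0084]
ee_rot: [[0.931, -0.366, 0.002], [-0.366, -0.931, -0.001], [0.002, 0.001, -1.0]]
force: [0.5, -0.7, 1.6]
opening: 0.0192
grasp_force: 39.9
```

{"fn": "arm_command", "kwargs": {"commands": [[[0,0,-0.001],[0,0,0],-0.9],[[0,0,0],[0,0,0],-0.5],[[0,0,0],[0,0,0],-0.1],[[0,0,0],[0,0,0],-0.1],[[0,0,0],[0,0,0],-0.1],[[0,0,0.03],[0,0,0],-0.1],[[0,0,0.06],[0,0,0],-0.1],[[0,0,0.06],[0,0,0],-0.1],[[0,0,0.06],[0,0,0],-0.1],[[0,0,0.05],[0,0,0],-0.1]]}}

```text
clock: 15.03
tool_pos: [0.4982, -0.3883, 0.1403]
ee_rot: [[0.931, -0.366, 0.002], [-0.366, -0.931, -0.002], [0.003, 0.001, -1.0]]
force: [1.2, 0.1, 1.1]
opening: 0.0382
grasp_force: 0.0
```

{"fn": "arm_command", "kwargs": {"commands": [[[-0.0053,0.0806,0],[0,0,0.0138],0.6],[[-0.0053,0.0806,0],[0,0,0.0138],0.6],[[-0.0053,0.0806,0],[0,0,0.0138],0.6],[[-0.0053,0.0806,0],[0,0,0.0138],0.6],[[-0.0053,0.0806,0],[0,0,0.0138],0.6],[[-0.0053,0.0806,0],[0,0,0.0138],0.6],[[-0.0053,0.0806,0],[0,0,0.0138],0.6],[[-0.0053,0.0806,0],[0,0,0.0138],0.6],[[-0.0053,0.0806,0],[0,0,0.0138],0.6],[[-0.0053,0.0806,0],[0,0,0.0138],0.6]]}}

```text
clock: 15.87
tool_pos: [0.4708, 0.017, 0.1381]
ee_rot: [[0.974, -0.227, 0.002], [-0.227, -0.974, -0.0], [0.002, -0.0, -1.0]]
force: [1.2, -0.9, 0.2]
opening: 0.0682
grasp_force: 0.0
```

{"fn": "arm_command", "kwargs": {"commands": [[[-0.0053,0.0806,0],[0,0,0.0138],0.6],[[-0.0053,0.0806,0],[0,0,0.0138],0.6],[[-0.0053,0.0806,0],[0,0,0.0138],0.6],[[-0.0053,0.0806,0],[0,0,0.0138],0.6],[[-0.0053,0.0806,0],[0,0,0.0138],0.6],[[-0.0053,0.0806,0],[0,0,0.0138],0.6],[[-0.0053,0.0806,0],[0,0,0.0138],0.6],[[-0.0053,0.0806,0],[0,0,0.0138],0.6],[[-0.0053,0.0806,0],[0,0,0.0138],0.6],[[-0.0053,0.0806,0],[0,0,0.0138],0.6]]}}

```text
clock: 16.7
tool_pos: [0.4441, 0.4204, 0.138]
ee_rot: [[0.996, -0.084, 0.001], [-0.084, -0.996, 0.001], [0.001, -0.001, -1.0]]
force: [0.3, -0.3, 0.3]
opening: 0.0682
grasp_force: 0.0
```

{"fn": "arm_command", "kwargs": {"commands": [[[0,0,0],[0,0,0],0.6],[[0,0,0],[0,0,0],0.6],[[0,0,0],[0,0,0],0.6]]}}

```text
clock: 16.95
tool_pos: [0.4443, 0.4179, 0.1372]
ee_rot: [[0.996, -0.085, 0.0], [-0.085, -0.996, -0.001], [0.0, 0.001, -1.0]]
force: [1.2, -0.5, 0.4]
opening: 0.0682
grasp_force: 0.0
```

```bash
python3 - <<'E'
from fit import *
s=readout.get_state(); print(s["tool_pos"],np.degrees(np.arctan2(s["ee_rot"][1,0],s["ee_rot"][0,0])),s["opening"],s["grasp_force"])
c=eyes.capture("wrist"); save(c,"w6.png",1.5); pickle.dump(c,open("w6.pkl","wb"))
print(fit([c],"sq",(.482,.413,-.09),.012,False),fit([c],"tray",(.482,.413,-.09),.012,False),fit([c],"channel",(.459,.418,-.09),.037,False))
print([(d["p"],d["position"]) for d in finder.find_in(c,"coupon_channel")[:1]])
E
```

```text
[0.44432743 0.41793957 0.13716569] -4.849202430755422 0.06822906138870395 0.0
(array([ 0.4821,  0.4172, -0.0736]), np.float64(-87.7)) (array([ 0.4809,  0.4169, -0.0852]), np.float64(-75.4)) (array([ 0.4611,  0.4203, -0.0519]), np.float64(-116.1))
[(0.83, [0.4504, 0.4244, 0.0324])]
```

View pics/w6.png

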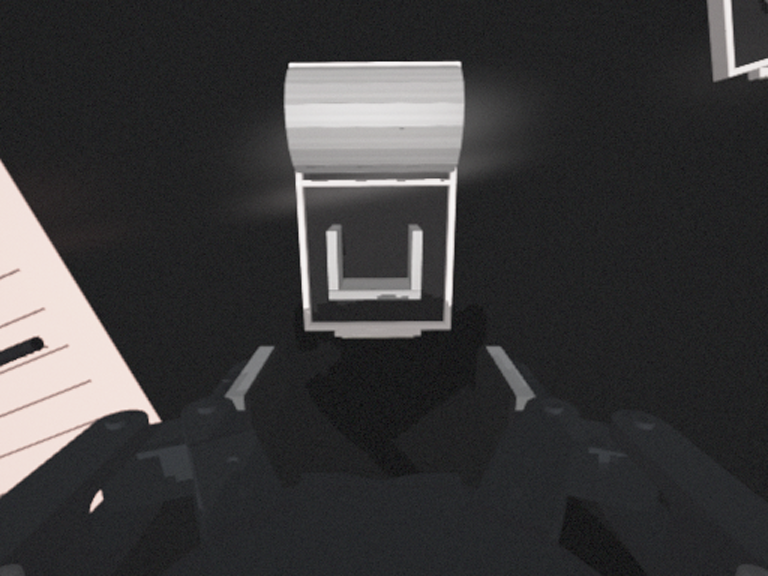

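The white U at (375,265) is the channel coupon, open toward the tube stock at (375,115), in tray_tube. I'll check its centre with direct rays.

```bash
python3 - <<'E'
from fit import *
c=pickle.load(open("w6.pkl","rb"))
for u,v,z in [(328,230,.037),(422,230,.037),(328,299,.037),(422,299,.037),(378,184,.012),(378,324,.012)]: print(ray(c,u/1.5,v/1.5,z).round(4))
E
```

```text
[0.483  0.4449 0.037 ]
[0.4784 0.3902 0.037 ]
[0.4412 0.4498 0.037 ]
[0.4364 0.3926 0.037 ]
[0.506  0.4138 0.012 ]
[0.4135 0.4216 0.012 ]
```

```bash
python3 - <<'E'
from fit import *
c6=pickle.load(open("w6.pkl","rb")); c4=pickle.load(open("w4.pkl","rb"))
print(fit([c6],"sq",(.46,.4177,-.08),.012,False)); 
for x in(.595,.602,.612): print(fit([c4],"sq",(x,-.133,.066),.012,False))
# manual, channel tray: near outer wall corners, divider ends (lower line)
for u,v in [(285,291),(417,333),(331,152),(472,201)]: print(ray(c4,u/1.5,v/1.5,.012).round(4))
ims=[]
for c,poses in((c4,[(.6105,-.1316,.066)]),(c6,[(.46,.4177,-.082)])):
    f=cv2.resize(c["frame"][:,:,::-1],None,fx=3,fy=3)
    for x,y,a in poses:
        for X,Y in pts(0)*1.0:
            u,v=proj(c,[x+X*np.cos(a)-Y*np.sin(a),y+X*np.sin(a)+Y*np.cos(a),.012])*3; cv2.circle(f,(int(u),int(v)),1,(0,0,255),-1)
    ims.append(f[30:750,450:1050])
cv2.imwrite("pics/ov.png",cv2.resize(np.hstack(ims),(800,480)))
E
```

```text
(array([ 0.46  ,  0.4189, -0.0748]), np.float64(-118.2))
(array([ 0.61  , -0.1315,  0.0657]), np.float64(-87.6))
(array([ 0.61  , -0.1315,  0.067 ]), np.float64(-87.6))
(array([ 0.6099, -0.1315,  0.0659]), np.float64(-87.6))
[ 0.5565 -0.0886  0.012 ]
[ 0.5659 -0.1834  0.012 ]
[ 0.6523 -0.0827  0.012 ]
[ 0.6618 -0.1766  0.012 ]
```

View pics/ov.png

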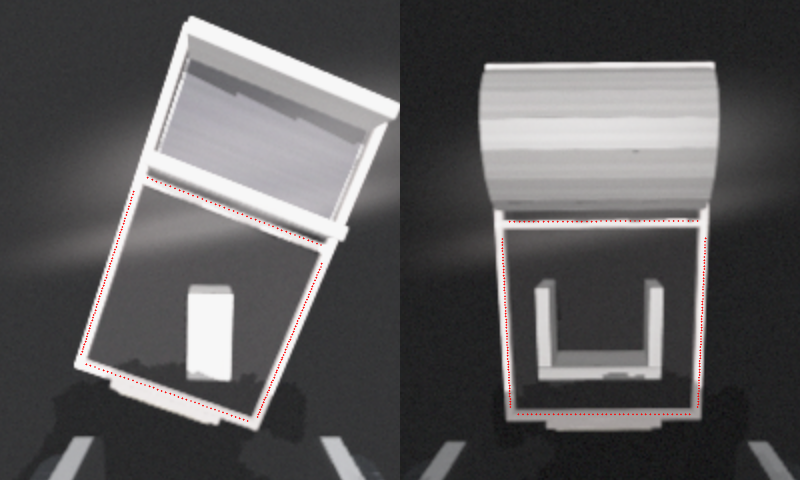

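The overlay (red) sits on the wall tops of both tray_channel (left) and tray_tube (right). The U is in the middle of tray_tube's compartment and lined up with the gripper.

{"fn": "arm_command", "kwargs": {"commands": [[[0.016,0.002,-0.05],[0,0,0],0.6],[[0.015,0,-0.06],[0,0,0],0.6],[[0,0,-0.05],[0,0,0],0.6],[[0,0,-0.04],[0,0,0],0.6],[[0,0,-0.04],[0,0,0],0.6],[[0,0,-0.018],[0,0,0],0.6],[[0,0,0],[0,0,0],0.6],[[0,0,0],[0,0,0],0.6]]}}

```text
clock: 17.72
tool_pos: [0.4603, 0.4183, 0.0079]
ee_rot: [[0.996, -0.087, -0.001], [-0.087, -0.996, -0.0], [-0.0, 0.0, -1.0]]
force: [0.1, -0.6, -0.2]
opening: 0.0683
grasp_force: 0.0
```

{"fn": "arm_command", "kwargs": {"commands": [[[0,0,0],[0,0,0],-0.2],[[0,0,0],[0,0,0],-0.2],[[0,0,0],[0,0,0],-0.2],[[0,0,0],[0,0,0],-0.2],[[0,0,0],[0,0,0],-0.2],[[0,0,0],[0,0,0],-0.2],[[0,0,0],[0,0,0],-0.2]]}}

```text
clock: 18.3
tool_pos: [0.4616, 0.4202, 0.0099]
ee_rot: [[0.996, -0.085, 0.003], [-0.085, -0.996, 0.002], [0.003, -0.002, -1.0]]
force: [0.8, -0.8, 5.0]
opening: 0.0554
grasp_force: 45.0
```

{"fn": "arm_command", "kwargs": {"commands": [[[0,0,0.03],[0,0,0],-0.2],[[0,0,0.06],[0,0,0],-0.2],[[0,0,0.06],[0,0,0],-0.2],[[0,0,0.06],[0,0,0],-0.2],[[0,0,0.06],[0,0,0],-0.2],[[0.0214,-0.0786,0],[0,0,0.0104],-0.2],[[0.0214,-0.0786,0],[0,0,0.0104],-0.2],[[0.0214,-0.0786,0],[0,0,0.0104],-0.2],[[0.0214,-0.0786,0],[0,0,0.0104],-0.2]]}}

```text
clock: 19.05
tool_pos: [0.5022, 0.2608, 0.1434]
ee_rot: [[0.999, -0.04, -0.0], [-0.04, -0.999, -0.0], [-0.0, 0.0, -1.0]]
force: [1.1, -0.0, -1.7]
opening: 0.055
grasp_force: 44.1
```

{"fn": "arm_command", "kwargs": {"commands": [[[0.0214,-0.0786,0],[0,0,0.0104],-0.2],[[0.0214,-0.0786,0],[0,0,0.0104],-0.2],[[0.0214,-0.0786,0],[0,0,0.0104],-0.2],[[0.0214,-0.0786,0],[0,0,0.0104],-0.2],[[0.0214,-0.0786,0],[0,0,0.0104],-0.2],[[0.0214,-0.0786,0],[0,0,0.0104],-0.2],[[0.0214,-0.0786,0],[0,0,0.0104],-0.2],[[0.0214,-0.0786,0],[0,0,0.0104],-0.2],[[0.0214,-0.0786,0],[0,0,0.0104],-0.2],[[0.0214,-0.0786,0],[0,0,0.0104],-0.2]]}}

```text
clock: 19.88
tool_pos: [0.6093, -0.1325, 0.1429]
ee_rot: [[0.998, 0.068, -0.001], [0.068, -0.998, 0.001], [-0.001, -0.001, -1.0]]
force: [0.8, -0.1, -2.4]
opening: 0.0553
grasp_force: 44.0
```

{"fn": "arm_command", "kwargs": {"commands": [[[0,0,0],[0,0,0],-0.2],[[0,0,0],[0,0,0],-0.2],[[0,0,0],[0,0,0],-0.2]]}}

```text
clock: 20.13
tool_pos: [0.609, -0.1305, 0.1425]
ee_rot: [[0.998, 0.066, -0.002], [0.066, -0.998, 0.001], [-0.001, -0.001, -1.0]]
force: [-0.6, 0.0, -1.6]
opening: 0.0549
grasp_force: 44.1
```

```bash
python3 - <<'E'
from fit import *
s=readout.get_state(); print(s["tool_pos"],np.degrees(np.arctan2(s["ee_rot"][1,0],s["ee_rot"][0,0])),s["opening"],s["grasp_force"],s["force"])
c=eyes.capture("wrist"); save(c,"w7.png",1.5)
print(fit([c],"sq",(.61,-.1315,.066),.012,False))
E
```

```text
[ 0.60901457 -0.13046567  0.14247959] 3.796294139425088 0.05493839811493855 44.085127115249634 [-0.59976534  0.00398217 -1.61225613]
(array([ 0.6106, -0.1318,  0.0732]), np.float64(-62.1))
```

View pics/w7.png

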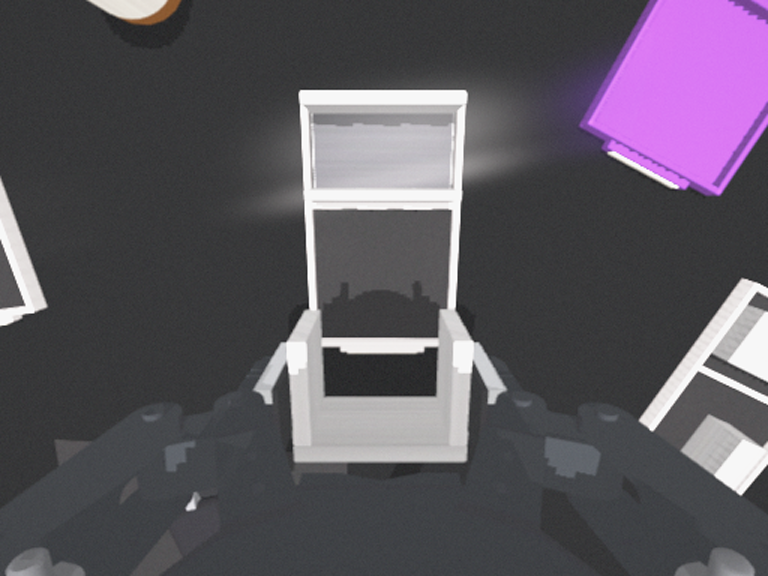

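The U is held upright at (380,390), and tray_channel's empty compartment at (383,270) is straight ahead. Lowering it.

{"fn": "arm_command", "kwargs": {"commands": [[[0.002,0,-0.05],[0,0,0],-0.2],[[0,0,-0.06],[0,0,0],-0.2],[[0,0,-0.06],[0,0,0],-0.2],[[0,0,-0.04],[0,0,0],-0.2],[[0,0,-0.03],[0,0,0],-0.2],[[0,0,-0.018],[0,0,0],-0.2],[[0,0,-0.006],[0,0,0],-0.2],[[0,0,-0.002],[0,0,0],-0.2],[[0,0,0],[0,0,0],-0.2],[[0,0,0],[0,0,0],-0.2]]}}

```text
clock: 21.02
tool_pos: [0.6124, -0.1314, 0.0114]
ee_rot: [[0.998, 0.067, 0.003], [0.067, -0.998, -0.001], [0.003, 0.001, -1.0]]
force: [0.4, -0.2, -1.4]
opening: 0.0553
grasp_force: 44.1
```

{"fn": "arm_command", "kwargs": {"commands": [[[0,0,-0.002],[0,0,0],-0.2],[[0,0,-0.001],[0,0,0],-0.2],[[0,0,0],[0,0,0],-0.2],[[0,0,0],[0,0,0],-0.2]]}}

```text
clock: 21.35
tool_pos: [0.6122, -0.1314, 0.0099]
ee_rot: [[0.998, 0.067, 0.003], [0.067, -0.998, -0.001], [0.002, 0.001, -1.0]]
force: [-0.6, -0.4, 5.9]
opening: 0.0555
grasp_force: 45.0
```

{"fn": "arm_command", "kwargs": {"commands": [[[0,0,0],[0,0,0],0.4],[[0,0,0],[0,0,0],0.6],[[0,0,0],[0,0,0],0.6],[[0,0,0],[0,0,0],0.6],[[0,0,0.03],[0,0,0],0.6],[[0,0,0.06],[0,0,0],0.6],[[0,0,0.06],[0,0,0],0.6],[[0,0,0.06],[0,0,0],0.6],[[0,0,0.05],[0,0,0],0.6]]}}

```text
clock: 22.1
tool_pos: [0.6116, -0.1311, 0.1417]
ee_rot: [[0.998, 0.067, 0.003], [0.067, -0.998, -0.001], [0.002, 0.001, -1.0]]
force: [1.2, 0.4, 0.1]
opening: 0.0683
grasp_force: 0.0
```

{"fn": "arm_command", "kwargs": {"commands": [[[-0.001,0.074,0],[0,0,0.0165],0.6],[[-0.001,0.074,0],[0,0,0.0165],0.6],[[-0.001,0.074,0],[0,0,0.0165],0.6],[[-0.001,0.074,0],[0,0,0.0165],0.6],[[-0.001,0.074,0],[0,0,0.0165],0.6],[[-0.001,0.074,0],[0,0,0.0165],0.6],[[-0.001,0.074,0],[0,0,0.0165],0.6],[[0,0.074,0],[0,0,0.0165],0.6],[[0,0,0],[0,0,0],0.6],[[0,0,0],[0,0,0],0.6]]}}

```text
clock: 22.93
tool_pos: [0.6072, 0.1672, 0.1393]
ee_rot: [[0.978, 0.208, 0.001], [0.208, -0.978, -0.0], [0.001, 0.0, -1.0]]
force: [-0.9, -0.6, 0.1]
opening: 0.0688
grasp_force: 0.0
```

```bash
python3 - <<'E'
from fit import *
s=readout.get_state(); print(s["tool_pos"],np.degrees(np.arctan2(s["ee_rot"][1,0],s["ee_rot"][0,0])),s["opening"])
c=eyes.capture("wrist"); save(c,"w8.png",1.5)
print(fit([c],"tube",(.608,.1645,0),.037,False),fit([c],"sq",(.608,.1645,.2),.012,False))
E
```

```text
[0.60719216 0.16722875 0.13929141] 11.993308399022018 0.0687709556475951
(array([ 0.6086,  0.1642, -0.0224]), np.float64(-66.9)) (array([0.6092, 0.1653, 0.2025]), np.float64(-93.6))
```

View pics/w8.png

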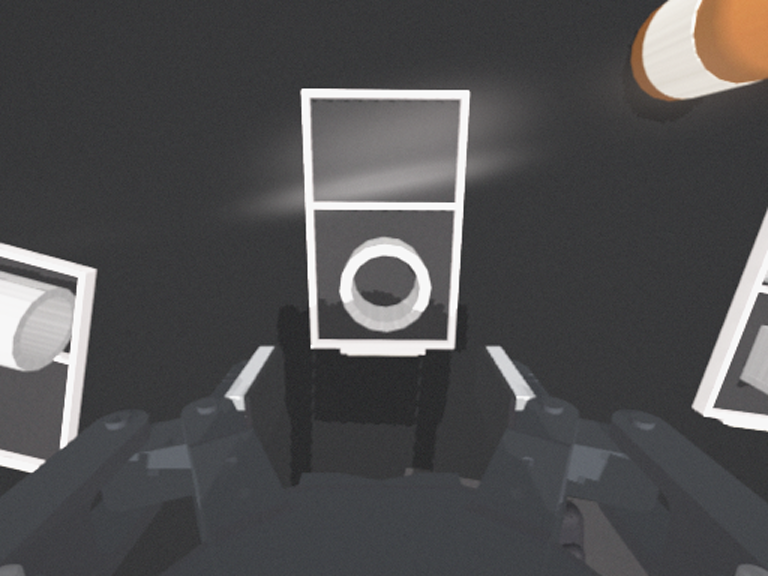

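The ring stands upright, centred in the spare tray at (385,283). Picking it up.

{"fn": "arm_command", "kwargs": {"commands": [[[0.001,-0.001,-0.05],[0,0,0],0.6],[[0,0,-0.06],[0,0,0],0.6],[[0,0,-0.06],[0,0,0],0.6],[[0,0,-0.04],[0,0,0],0.6],[[0,0,-0.03],[0,0,0],0.6],[[0,0,-0.022],[0,0,0],0.6],[[0,0,0],[0,0,0],0.6],[[0,0,0],[0,0,0],0.6]]}}

```text
clock: 23.65
tool_pos: [0.6082, 0.1639, 0.0075]
ee_rot: [[0.979, 0.203, 0.0], [0.203, -0.979, -0.0], [0.0, 0.0, -1.0]]
force: [0.0, 1.0, 0.3]
opening: 0.0682
grasp_force: 0.0
```

{"fn": "arm_command", "kwargs": {"commands": [[[0,0,0],[0,0,0],-0.2],[[0,0,0],[0,0,0],-0.2],[[0,0,0],[0,0,0],-0.2],[[0,0,0],[0,0,0],-0.2],[[0,0,0],[0,0,0],-0.2],[[0,0,0],[0,0,0],-0.2],[[0,0,0],[0,0,0],-0.2]]}}

```text
clock: 24.23
tool_pos: [0.6099, 0.1648, 0.0095]
ee_rot: [[0.979, 0.204, 0.004], [0.204, -0.979, 0.0], [0.004, 0.0, -1.0]]
force: [-0.1, -1.5, 6.7]
opening: 0.0537
grasp_force: 43.0
```

{"fn": "arm_command", "kwargs": {"commands": [[[0,0,0.03],[0,0,0],-0.2],[[0,0,0.06],[0,0,0],-0.2],[[0,0,0.06],[0,0,0],-0.2],[[0,0,0.06],[0,0,0],-0.2],[[0,0,0.06],[0,0,0],-0.2]]}}

```text
clock: 24.65
tool_pos: [0.6065, 0.1646, 0.1433]
ee_rot: [[0.979, 0.204, -0.002], [0.204, -0.979, -0.0], [-0.002, -0.0, -1.0]]
force: [0.2, -0.4, -1.8]
opening: 0.0534
grasp_force: 43.1
```

{"fn": "arm_command", "kwargs": {"commands": [[[-0.0373,0.0636,0],[0,0,-0.0335],-0.2],[[-0.0373,0.0636,0],[0,0,-0.0335],-0.2],[[-0.0373,0.0636,0],[0,0,-0.0335],-0.2],[[-0.0373,0.0636,0],[0,0,-0.0335],-0.2],[[-0.0373,0.0636,0],[0,0,-0.0335],-0.2],[[-0.0373,0.0636,0],[0,0,-0.0335],-0.2],[[-0.0373,0.0636,0],[0,0,-0.0335],-0.2],[[-0.0373,0.0636,0],[0,0,-0.0335],-0.2],[[0,0,0],[0,0,0],-0.2],[[0,0,0],[0,0,0],-0.2]]}}

```text
clock: 25.48
tool_pos: [0.4564, 0.4203, 0.1421]
ee_rot: [[0.998, -0.071, -0.001], [-0.071, -0.998, -0.001], [-0.001, 0.001, -1.0]]
force: [-0.2, -0.5, -2.4]
opening: 0.0534
grasp_force: 43.1
```

```bash
python3 - <<'E'
from fit import *
s=readout.get_state(); print(s["tool_pos"],np.degrees(np.arctan2(s["ee_rot"][1,0],s["ee_rot"][0,0])),s["opening"],s["force"])
c=eyes.capture("wrist")
print(fit([c],"sq",(.46,.4185,-.077),.012,False))
E
```

```text
[0.45637138 0.42030849 0.14209468] -4.047917893145759 0.05340444704827602 [-0.18910131 -0.47668711 -2.37628109]
(array([ 0.4587,  0.4189, -0.074 ]), np.float64(-106.7))
```

{"fn": "arm_command", "kwargs": {"commands": [[[0.001,0,-0.05],[0,0,0],-0.2],[[0,0,-0.06],[0,0,0],-0.2],[[0,0,-0.06],[0,0,0],-0.2],[[0,0,-0.04],[0,0,0],-0.2],[[0,0,-0.03],[0,0,0],-0.2],[[0,0,-0.018],[0,0,0],-0.2],[[0,0,-0.006],[0,0,0],-0.2],[[0,0,-0.002],[0,0,0],-0.2],[[0,0,0],[0,0,0],-0.2],[[0,0,0],[0,0,0],-0.2]]}}

```text
clock: 26.37
tool_pos: [0.4603, 0.4189, 0.0101]
ee_rot: [[0.997, -0.076, 0.002], [-0.076, -0.997, 0.001], [0.002, -0.001, -1.0]]
force: [0.1, -0.5, -2.2]
opening: 0.0533
grasp_force: 43.2
```

{"fn": "arm_command", "kwargs": {"commands": [[[0,0,-0.002],[0,0,0],-0.2],[[0,0,-0.001],[0,0,0],-0.2],[[0,0,0],[0,0,0],-0.2],[[0,0,0],[0,0,0],-0.2]]}}

```text
clock: 26.7
tool_pos: [0.4603, 0.4192, 0.0096]
ee_rot: [[0.997, -0.075, 0.002], [-0.075, -0.997, 0.0], [0.002, -0.001, -1.0]]
force: [-0.9, -2.8, 5.9]
opening: 0.0535
grasp_force: 43.9
```

Touching. Release, retreat and check.

{"fn": "arm_command", "kwargs": {"commands": [[[0,0,0],[0,0,0],0.4],[[0,0,0],[0,0,0],0.6],[[0,0,0],[0,0,0],0.6],[[0,0,0],[0,0,0],0.6],[[0,0,0.03],[0,0,0],0.6],[[0,0,0.06],[0,0,0],0.6],[[0,0,0.06],[0,0,0],0.6],[[0,0,0.08],[0,0,0],0.6],[[-0.03,0,0.06],[0,0,0],0.6],[[-0.04,0,0.06],[0,0,0],0.6]]}}

```text
clock: 27.53
tool_pos: [0.4257, 0.4194, 0.1866]
ee_rot: [[0.997, -0.077, 0.004], [-0.077, -0.997, 0.002], [0.003, -0.003, -1.0]]
force: [-0.1, 0.6, -0.0]
opening: 0.0681
grasp_force: 0.0
```

{"fn": "arm_command", "kwargs": {"commands": [[[0,-0.07,0],[0,0,0],0.6],[[0,-0.08,0],[0,0,0],0.6],[[0,-0.08,0],[0,0,0],0.6],[[0,-0.08,0],[0,0,0],0.6],[[0,-0.08,0],[0,0,0],0.6],[[0,0,0],[0,0,0],0.6],[[0,0,0],[0,0,0],0.6]]}}

```text
clock: 28.12
tool_pos: [0.4244, 0.2225, 0.1838]
ee_rot: [[0.997, -0.079, 0.001], [-0.079, -0.997, 0.001], [0.001, -0.001, -1.0]]
force: [1.0, 0.7, 0.3]
opening: 0.0684
grasp_force: 0.0
```

```bash
python3 - <<'E'
from fit import *
c=eyes.capture("top"); s=eyes.capture("scene")
f=c["frame"][100:280,80:440,::-1]; g=s["frame"][130:280,70:430,::-1]
cv2.imwrite("pics/end.png",np.vstack([cv2.resize(f,(640,320),interpolation=cv2.INTER_CUBIC),cv2.resize(g,(640,267),interpolation=cv2.INTER_CUBIC)]))
for n in["coupon_tube","coupon_flat","coupon_channel","mouse","bottle","jar"]: print(n,[(round(d["p"],2),np.round(d["position"],3).tolist()) for d in finder.find_in(c,n)[:1]])
E
```

```text
coupon_tube [(0.22, [0.55, 0.417, 0.05])]
coupon_flat [(0.42, [0.494, -0.381, 0.038])]
coupon_channel [(0.63, [0.637, 0.168, 0.003])]
mouse []
bottle [(0.68, [0.768, 0.023, 0.081])]
jar [(0.59, [0.398, -0.195, 0.056])]
```

View pics/end.png

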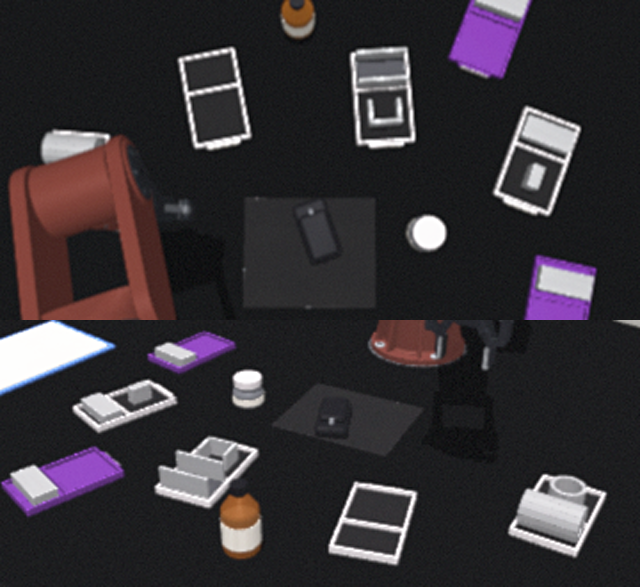

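The U is in the channel tray at (383,105), the flat block in the flat tray at (535,177), and the ring stands in the tube tray (scene view, (568,490)). The mouse, bottle and jar have not moved.

```bash
python3 -c "
from station import manip; print(manip.job_done())"
```

```text
the job is handed in; nothing more can be done
None
```

All three coupons now stand on end, centred in the trays holding their own stock, and the job was handed in at about 28 s of the 120 s allowed.

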